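# Nest the footed sample cups into one upside-down stack

## Task

Three footed steel sample cups have been left upside down to dry. Nest the two that stand on the bare bench over the one on the round drain mat, so that all three end as one upright, fully seated stack, still mouth down, on the mat. The straight-sided steel cup and the glass beaker do not belong to the set.

Things in the scene. Friction and masses are not known exactly. Their poses are not given: they have to be found in the camera images.
- cup_a_mid (a point): bottom cup, loose, on the drain mat: steel, upside down, 100 mm tall. Its foot, a closed cylinder 50 mm across and 42 mm tall, points up; below it a shoulder widens to 66 mm across, 50 mm up, then the skirt flares to the open mouth, 80 mm across, at the bottom. Walls 2.5 mm, 0.12 kg. Point: on the axis, half-way up (50 mm below the flat top); z up
- cup_b_mid (a point): cup of the same shape and size as cup_a, same point, 0.08 to 0.17 kg; starts upside down on the bare bench, anywhere in the row of things. Lowered over another cup it covers that cup's foot (12 mm of play each way at entry; the shoulder centres it) and rests 46 mm higher than it, its own foot free above
- cup_c_mid (a point): third cup, same shape, size, point and mass as cup_b; starts upside down elsewhere on the bare bench. cup_b and cup_c may go on in either order
- mat_top (a point): centre of the top of the round dark drain mat, 100 mm across, 6 mm thick, fixed to the bench; z up
Mind the look-alikes: they are no part of the job. What is shaped like the part that bears cup_c_mid but brown is not meant.

How it is judged (in metres and radians):
At the end, for the whole second after the job is handed in: Bottom cup on the mat (centres within 30 mm); the other two nested over it, one 46 mm and the other 92 mm higher (within 10 mm), in either order, axes within 12 mm of the bottom cup's; all mouth down, within 10 degrees of upright, released and at rest (horizontal distance between cup_a_mid and mat_top below 0.03 m and height (world z) of cup_a_mid below 0.066 m and horizontal distance between each of cup_b_mid, cup_c_mid and cup_a_mid below 0.012 m and angle between each of cup_a_mid, cup_b_mid, cup_c_mid's own z axis and vertical below 0.17 rad and ((z of cup_b_mid in the frame of cup_a_mid between 0.036 and 0.056 m and z of cup_c_mid in the frame of cup_a_mid between 0.082 and 0.102 m) or (z of cup_c_mid in the frame of cup_a_mid between 0.036 and 0.056 m and z of cup_b_mid in the frame of cup_a_mid between 0.082 and 0.102 m)) and linear speed of each of cup_a, cup_b, cup_c below 0.02 m/s); the robot touches nothing.
It also fails if it takes over 58 s, if anything falls off the work surface, if the arm or the gripper's body presses on something with over 40 N, if the wrist force passes 120 N, or if a joint passes its speed limit or range.

## Robot

A 6-joint arm with a two-finger parallel gripper is mounted at the origin on a cart in front of the work surface, level with it; the furniture and walls round the work are solid. World frame = base frame: x ahead of the robot, y to its left, z up, the work surface at z = 0. Lengths are in mm, angles in rad, forces in N, time in s.
With the tool pointing down it reaches from about 300 to 775 mm from the base axis. Payload 14.6 kg.
Tool frame: the origin (TCP) lies at the centre of the arm's flange, where the gripper is bolted on; the fingertips stand 199 mm ahead of it and the grasp point (between the pads) lies 180 mm ahead of it; z points along the fingers, y is the line along which they close (so a half turn about z gives the same grasp; the last joint's range is limited). The gripper opens to 94 mm and grips with 3 to 60 N. Pads are 16 mm wide; open, the fingers measure 119 mm over their backs; the gripper's body (75 mm by 177 mm) begins 78 mm behind the grasp point.
Start: joints at [1.279, 0.3, 1.521, -0, 1.321, -0.067], TCP at [122.6, 536.153, 404.646] pointing down, gripper open.
Joint ranges: [-3.03, 3.03], [-0.79, 2.21], [0.23, 2.52], [-1.04, 4.18], [0, 3.07], [-2.55, 2.55]. Speed limits (rad/s): [2.22, 2.22, 2.57, 3.14, 3.14, 3.14].

## Interface

Orientations are given as [roll, pitch, yaw] about the fixed x, y, z axes, in that order (R = Rz(yaw) Ry(pitch) Rx(roll)).
In Python, from cell import manip, optics, workorder gives the robot as it stands.
- The arm moves only by the tool step_arm, never from a script. Its argument "increments" is a list that holds one entry, the list of rows, each a list of 7 numbers: the turn, a rotation vector about the tool's x, y, z as a fraction of full scale, then the shift along the tool's x, y, z as a fraction of full scale, then the closure, from -1 (fully open) to 1 (shut). In form: [[[wx, wy, wz, tx, ty, tz, fingers], ...]]. A call has 1 to 5 rows; each row shifts and turns the commanded pose from where the row before left it, along the tool's axes as they then stand; what a row does not reach is not made up. Full scale, the value 1, is 40 mm for a shift and 45 degrees for a turn. A row lasts 1/10 s, in which the tool goes at most 50 mm and 8.59 degrees, less where a joint would pass 70% of its speed; a pose out of reach is approached as far as the arm can. A call with a number of a shift or a turn outside -1 to 1 is refused whole. A call with a gripper value outside its range is refused whole. The fingers move at their own pace and stop on an object; "newtons" is the grip in N (left out, the last holds). Time passes only in rows, so rows that do not move let the fingers close. It gives the time, the measured TCP pose, the force, the opening and the grip force at its end, in the units of the state.
- manip.read_state(): the state, without advancing time (a new reading comes with each control period).
- optics.camera(name): name is "scene" or "top" or "wrist"; returns a dict with "frame" (400x640x3 uint8, red, green, blue), "range_z" (400x640 float32, mm along the optical axis (not along the pixel's ray), 0 where there is no reading), "mtx" (3x3 intrinsics, pixels), "distortion" ([k1, k2, p1, p2, k3] as OpenCV has them; the pictures are not rectified), "cam_to_world" (4x4, takes a point from camera to world coordinates). Camera axes: x right, y down, z forward; pixel columns grow to the right and rows downward; lengths in mm; the calibration is good to about 2 mm. A picture is of the moment at which its call begins.
- workorder.sign_off(): hands the job in; it is judged then, once.
The state is a dict: "clock": time; "joints": joint angles; "qd": joint speeds; "effort": joint torques, N m; "eef_pos": TCP position; "eef_rot": TCP orientation; "wrist_force": force on the tool from outside, world axes, zero at the start; "moment": the same for the moment, N m; "finger_gap": finger opening in mm; "finger_force": force on a finger pad.
Only numpy, scipy, OpenCV 4.12 (cv2) and the standard library are available. Lean on these libraries where they do the work, as an engineer would, in place of code of your own. Each camera call takes 0.05 s, during which the arm holds its last target. There are 200 camera calls.

## Working session

There is one attempt and no reset: what is moved stays moved. The work goes in short steps, Python scripts to look and compute and a tool call to move; the robot and the scene stay as the last step left them, time stands still between calls to the robot, and variables do not carry over. Pictures are saved under pics/ and viewed, at most 10 in all, crops included, and the job is handed in when it is done.

Besides the shell and the picture viewer there is one more tool, called after "Call:" as name(argument=value, ...), one argument or row to a line, values as JSON. step_arm: Moves the arm, as the interface text tells. Its arguments: {"type":"object","properties":{"increments":{"type":"array","items":{"type":"array","items":{"type":"array","items":{"type":"number"}}}},"newtons":{"type":"number"}},"required":["increments"]}

```bash
mkdir -p pics; ls; python3 - <<'E'
from cell import manip, optics
import cv2,numpy as np
print(manip.read_state())
ims=[]
for n in("scene","top"):
    c=optics.camera(n); np.savez(f"pics/{n}0.npz",**c); ims.append(c["frame"])
    print(n,c["mtx"].tolist(),np.round(c["cam_to_world"],3).tolist())
    cv2.imwrite(f"pics/{n}0.png",c["frame"][...,::-1])
E
```

```text
pics
{'clock': 0.0, 'joints': array([ 1.27938024e+00,  3.00446975e-01,  1.52158152e+00, -7.91690630e-06,
        1.32070460e+00, -6.65844598e-02]), 'qd': array([-1.48268414e-03,  1.40514153e-03, -5.91481809e-05, -9.83754860e-04,
        1.05207722e-03, -1.50090900e-03]), 'effort': array([ 5.07059904e-04, -5.31808734e+01, -3.52734411e+01,  7.08668190e-02,
        2.44415668e-02, -1.11486959e-04]), 'eef_pos': array([122.60247279, 536.1224729 , 404.09924926]), 'eef_rot': array([-3.14045422e+00, -6.82286248e-05,  2.91676295e+00]), 'wrist_force': array([-0.65011698,  0.42646392,  1.32231858]), 'moment': array([-0.01278725, -0.00604928,  0.01136608]), 'finger_force': 0.0, 'finger_gap': 93.8097585108657}
scene [[383.3406014916515, 0.0, 324.9670181324286], [0.0, 383.3406014916515, 198.0490269074585], [0.0, 0.0, 1.0]] [[0.841, -0.373, 0.393, 243.058], [-0.542, -0.571, 0.617, -574.125], [-0.005, -0.731, -0.682, 723.556], [0.0, 0.0, 0.0, 1.0]]
top [[420.2245876132442, 0.0, 314.72304780859093], [0.0, 420.2245876132442, 201.50393423708812], [0.0, 0.0, 1.0]] [[0.014, -0.979, 0.204, 396.981], [-1.0, -0.014, 0.002, 22.07], [0.001, -0.204, -0.979, 1148.856], [0.0, 0.0, 0.0, 1.0]]
```

View pics/scene0.png

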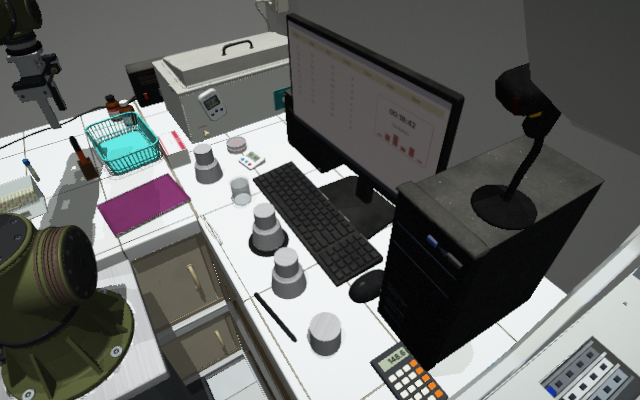

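View pics/top0.png

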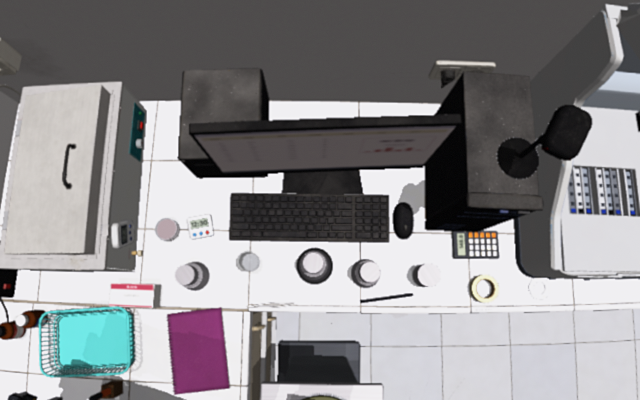

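The scene view shows the footed steel cups at (205,165) and (288,273), plus the one on the mat at (266,228). The beaker is at (240,190) and the straight-sided cup at (325,333). In the top view these are at (190,274), (367,272), (314,264), (248,262) and (426,275), in the same order. Candidates to rule out are the straight cup, the beaker and the dish at top (166,229). I'll measure now and check the choice in a close crop.

```bash
cat > h.py <<'E'
import cv2,numpy as np
def cloud(c):
    h,w=c["range_z"].shape
    uv=np.stack(np.meshgrid(np.arange(w),np.arange(h)),-1).reshape(-1,1,2).astype(np.float64)
    n=cv2.undistortPoints(uv,c["mtx"],np.array(c["distortion"]))[:,0]
    z=c["range_z"].reshape(-1,1)
    p=np.hstack([n*z,z,np.ones_like(z)])@c["cam_to_world"].T
    p=p[:,:3]; p[z[:,0]<=0]=np.nan
    return p.reshape(h,w,3)
def ray(c,uv,z):
    n=cv2.undistortPoints(np.array([[uv]],float),c["mtx"],np.array(c["distortion"]))[0,0]
    T=c["cam_to_world"]; d=T[:3,:3]@[n[0],n[1],1]; o=T[:3,3]
    return o+d*(z-o[2])/d[2]
def tops(c,zlo,zhi,amin=30,box=None):
    p=cloud(c); m=(p[...,2]>zlo)&(p[...,2]<zhi)
    n,l,s,ct=cv2.connectedComponentsWithStats(m.astype(np.uint8))
    for i in range(1,n):
        if s[i,4]<amin: continue
        q=p[l==i]; (cx,cy),r=cv2.minEnclosingCircle(q[:,:2].astype(np.float32))
        if box is None or(box[0]<cx<box[1] and box[2]<cy<box[3]):
            print("px",ct[i].round(),"n",s[i,4],"circ",round(cx,1),round(cy,1),"r",round(r,1),"zmed",np.median(q[:,2]).round(1),"rgb",np.median(c["frame"][l==i],0))
E
python3 - <<'E'
from h import *
for n in("top","scene"):
    c=dict(np.load(f"pics/{n}0.npz")); print(n,np.round(c["distortion"],3)); tops(c,90,114,box=(150,600,-400,500))
c=dict(np.load("pics/scene0.npz"));t=dict(np.load("pics/top0.npz"))
a=cv2.resize(c["frame"][130:360,170:370],None,fx=2.4,fy=2.4,interpolation=cv2.INTER_CUBIC)
cv2.imwrite("pics/crop.png",a[...,::-1])
# keyboard/monitor/obstacles: height map near row
p=cloud(t)
for y in range(-200,440,40):
    s=[]
    for x in range(280,620,20):
        m=(abs(p[...,0]-x)<10)&(abs(p[...,1]-y)<20); s.append(int(np.nanmax(p[...,2][m])) if m.any() else -1)
    print(y,s)
E
```

```text
top [-0.102  0.     0.     0.     0.   ]
px [132. 233.] n 73 circ 528.0 492.1 r 28.4 zmed 104.5 rgb [90. 89. 89.]
px [313. 263.] n 324 circ 460.2 27.1 r 25.0 zmed 107.2 rgb [228. 223. 228.]
px [370. 272.] n 333 circ 439.4 -114.4 r 25.3 zmed 101.1 rgb [235. 231. 234.]
px [185. 274.] n 349 circ 425.5 346.6 r 26.0 zmed 101.2 rgb [208. 203. 208.]
scene [-0.045  0.     0.     0.     0.   ]
px [202. 150.] n 203 circ 424.9 346.8 r 27.5 zmed 99.7 rgb [199. 201. 202.]
px [264. 212.] n 359 circ 460.6 26.5 r 26.2 zmed 104.8 rgb [201. 202. 203.]
px [286. 257.] n 432 circ 439.6 -112.7 r 25.9 zmed 100.7 rgb [201. 202. 203.]
-200 [-833, -1, -1, 6, 9, 13, 7, 8, 7, 6, 10, 6, 7, 30, 39, 38, 38]
-160 [-839, -1, -1, 8, 10, 14, 7, 52, 53, 51, 7, 7, 13, 21, 22, 25, 24]
-120 [-836, -1, -1, 8, 14, 14, 53, 105, 105, 105, 54, 8, 13, 21, 22, 23, 25]
-80 [-841, -1, -1, 7, 10, 7, 37, 104, 105, 106, 34, 8, 16, 21, 21, 23, 25]
-40 [-838, -845, -1, 7, 6, 8, 6, 8, 10, 10, 8, 8, 12, 22, 21, 22, 26]
0 [-835, -837, -1, 6, 9, 7, 7, 56, 110, 111, 111, 59, 15, 20, 23, 24, 24]
40 [-838, -836, -1, 7, 8, 6, 8, 61, 111, 111, 112, 63, 15, 22, 22, 24, 25]
80 [-836, -1, -1, 7, 9, 7, 6, 10, 47, 54, 42, 9, 13, 20, 23, 23, 25]
120 [-838, -1, -1, 7, 11, 9, 7, 8, 7, 7, 7, 8, 12, 21, 22, 24, 26]
160 [-205, -1, -1, 11, 9, 9, 8, 6, 68, 68, 70, 7, 15, 20, 22, 24, 24]
200 [7, 6, 7, 9, 7, 8, 7, 9, 72, 68, 70, 7, 16, 21, 22, 22, 28]
240 [12, 8, 8, 8, 9, 8, 7, 7, 6, 70, 9, 7, 15, 21, 21, 24, 24]
280 [18, 17, 17, 17, 7, 7, 8, 6, 7, 8, 7, 8, 8, 8, 9, 7, 8]
320 [18, 17, 17, 17, 7, 23, 103, 105, 105, 57, 7, 6, 7, 18, 21, 25, 22]
360 [18, 17, 18, 16, 8, 34, 107, 105, 106, 77, 8, 6, 14, 19, 24, 26, 6]
400 [17, 18, 18, 7, 6, 9, 6, 7, 6, 6, 8, 8, 33, 36, 35, 34, 7]
```

View pics/crop.png

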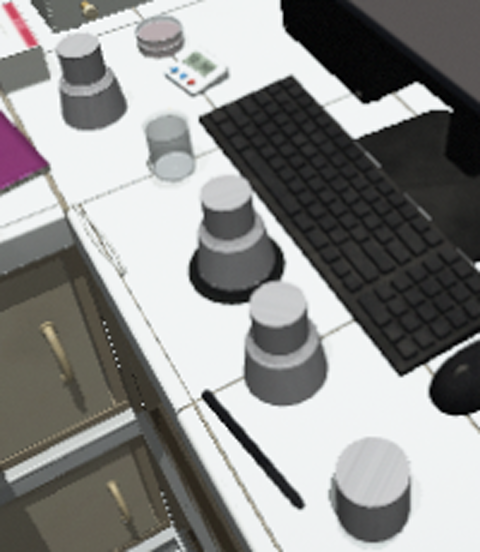

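The crop confirms it. Three identical bare-steel footed cups stand at crop (80,80), (235,235) on the mat and (283,345). The beaker is at (168,145) and the straight cup at (372,490), and there is no brown one among the three. Both views agree: c at (425,347), a at (460,27), b at (439.5,-113.5), with tops at about 100, 106 and 100 mm as they should be. I'll square the tool first, then go over c.

Call:
step_arm(
  increments=[
    [[0, 0, -0.143, 0, 0, 0, -1], [0, 0, -0.143, 0, 0, 0, -1], [0, 0, 0, -0.75, -0.47, 0, -1], [0, 0, 0, -0.75, -0.47, 0, -1], [0, 0, 0, -0.75, -0.47, 0, -1]],
  ],
  newtons=20,
)

```text
clock: 0.6
eef_pos: [213.4, 479.0, 404.3]
eef_rot: [-3.141, -0.0, -3.141]
wrist_force: [0.0, 0.3, -0.2]
finger_gap: 93.8
finger_force: 0.0
```

Call:
step_arm(
  increments=[
    [[0, 0, 0, -0.75, -0.47, 0, -1], [0, 0, 0, -0.75, -0.47, 0, -1], [0, 0, 0, -0.75, -0.47, 0, -1], [0, 0, 0, -0.75, -0.47, 0, -1], [0, 0, 0, 0, 0, 0, -1]],
  ],
)

```text
clock: 1.1
eef_pos: [335.1, 402.7, 404.3]
eef_rot: [-3.141, -0.0, 3.138]
wrist_force: [-0.8, 0.5, 0.1]
finger_gap: 94.1
finger_force: 0.0
```

Call:
step_arm(
  increments=[
    [[0, 0, 0, -0.75, -0.465, 0, -1], [0, 0, 0, -0.75, -0.465, 0, -1], [0, 0, 0, -0.75, -0.465, 0, -1], [0, 0, 0, 0, 0, 0, -1], [0, 0, 0, 0, 0, 0.5, -1]],
  ],
)

```text
clock: 1.6
eef_pos: [422.9, 348.8, 386.1]
eef_rot: [3.139, 0.003, 3.14]
wrist_force: [1.2, -0.2, -0.4]
finger_gap: 93.9
finger_force: 0.0
```

```bash
python3 - <<'E'
from h import *
from cell import manip,optics
c=optics.camera("wrist"); tops(c,92,112,box=(380,480,290,400)); print(manip.read_state()["eef_pos"])
cv2.imwrite("pics/w1.png",c["frame"][...,::-1])
t=cloud(dict(np.load("pics/top0.npz")))
for z in(110,180,250,320,400): 
    m=(t[...,2]>z)&(t[...,2]<z+70)&(abs(t[...,1])<350)&(t[...,0]>300);print(z,np.nanmin(t[...,0][m]) if m.any() else None)
E
```

```text
px [314. 205.] n 1916 circ 426.4 347.5 r 25.0 zmed 102.3 rgb [71. 71. 71.]
[422.07714182 348.76921902 381.45842642]
110 441.85621262637653
180 554.4184945716645
250 554.2886951699
320 552.8764150954829
400 667.6595486084236
```

View pics/w1.png

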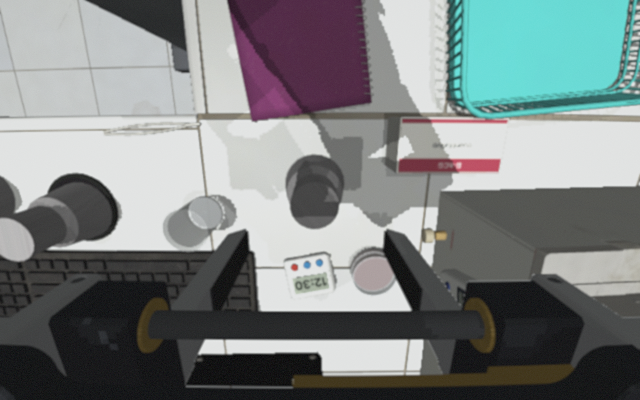

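The wrist view shows cup c at (314,205), between the fingers, which ray-casts to (426,347.5). That is a 4 mm correction in x. Next I go down and grip.

Call:
step_arm(
  increments=[
    [[0, 0, 0, -0.1, -0.03, 0.7, -1], [0, 0, 0, 0, 0, 0.7, -1], [0, 0, 0, 0, 0, 0.7, -1], [0, 0, 0, 0, 0, 0.6, -1], [0, 0, 0, 0, 0, 0.3, -1]],
  ],
)

```text
clock: 2.15
eef_pos: [425.6, 347.9, 262.8]
eef_rot: [-3.14, -0.003, -3.141]
wrist_force: [-0.1, -0.9, -0.3]
finger_gap: 94.2
finger_force: 0.0
```

Call:
step_arm(
  increments=[
    [[0, 0, 0, 0, 0, 0, 0.6], [0, 0, 0, 0, 0, 0, 0.6], [0, 0, 0, 0, 0, 0, 0.6], [0, 0, 0, 0, 0, 0, 0.6], [0, 0, 0, 0, 0, 0, 0.6]],
  ],
)

```text
clock: 2.65
eef_pos: [426.6, 347.6, 265.3]
eef_rot: [3.141, 0.001, 3.141]
wrist_force: [0.1, -0.2, 0.2]
finger_gap: 57.4
finger_force: 0.0
```

Call:
step_arm(
  increments=[
    [[0, 0, 0, 0, 0, 0, 0.6], [0, 0, 0, 0, 0, 0, 0.6], [0, 0, 0, 0, 0, 0, 0.6], [0, 0, 0, 0, 0, -0.2, 0.6], [0, 0, 0, 0, 0, -0.5, 0.6]],
  ],
)

```text
clock: 3.15
eef_pos: [426.3, 347.3, 291.8]
eef_rot: [-3.14, -0.003, 3.141]
wrist_force: [0.3, -0.2, -0.7]
finger_gap: 49.5
finger_force: 20.0
```

Call:
step_arm(
  increments=[
    [[0, 0, 0, 0, 0, -0.7, 0.6], [0, 0, 0, 0, 0, -0.7, 0.6], [0, 0, 0, 0, 0, -0.7, 0.6], [0, 0, 0, 0, 0, -0.6, 0.6], [0, 0, 0, -0.085, -0.5, 0, 0.6]],
  ],
)

```text
clock: 3.65
eef_pos: [429.7, 328.4, 404.3]
eef_rot: [3.138, 0.004, -3.14]
wrist_force: [0.6, -0.9, -1.5]
finger_gap: 49.7
finger_force: 20.0
```

Call:
step_arm(
  increments=[
    [[0, 0, 0, -0.085, -0.7, 0, 0.6], [0, 0, 0, -0.085, -0.8, 0, 0.6], [0, 0, 0, -0.085, -0.8, 0, 0.6], [0, 0, 0, -0.085, -0.8, 0, 0.6], [0, 0, 0, -0.085, -0.8, 0, 0.6]],
  ],
)

```text
clock: 4.15
eef_pos: [446.7, 170.2, 401.0]
eef_rot: [-3.142, 0.0, 3.141]
wrist_force: [0.8, 0.6, -0.7]
finger_gap: 49.7
finger_force: 20.0
```

Call:
step_arm(
  increments=[
    [[0, 0, 0, -0.085, -0.8, 0, 0.6], [0, 0, 0, -0.085, -0.8, 0, 0.6], [0, 0, 0, -0.085, -0.8, 0, 0.6], [0, 0, 0, -0.085, -0.6, 0, 0.6], [0, 0, 0, 0, 0, 0, 0.6]],
  ],
)

```text
clock: 4.65
eef_pos: [460.6, 49.5, 401.0]
eef_rot: [-3.141, 0.0, 3.139]
wrist_force: [0.1, 0.5, -0.7]
finger_gap: 49.3
finger_force: 20.0
```

Call:
step_arm(
  increments=[
    [[0, 0, 0, 0, -0.28, 0, 0.6], [0, 0, 0, 0, -0.28, 0, 0.6], [0, 0, 0, 0, 0, 0, 0.6], [0, 0, 0, 0, 0, 0.2, 0.6], [0, 0, 0, 0, 0, 0.3, 0.6]],
  ],
)

```text
clock: 5.15
eef_pos: [460.5, 29.5, 380.2]
eef_rot: [3.142, 0.001, -3.141]
wrist_force: [-0.9, -0.1, -0.7]
finger_gap: 49.4
finger_force: 20.0
```

```bash
python3 - <<'E'
from h import *
from cell import manip,optics
c=optics.camera("scene"); print(manip.read_state()["eef_pos"])
cv2.imwrite("pics/s2.png",cv2.resize(c["frame"][100:280,180:360],None,fx=3,fy=3)[...,::-1])
E
```

```text
[460.18148034  29.46394291 377.78760501]
```

View pics/s2.png

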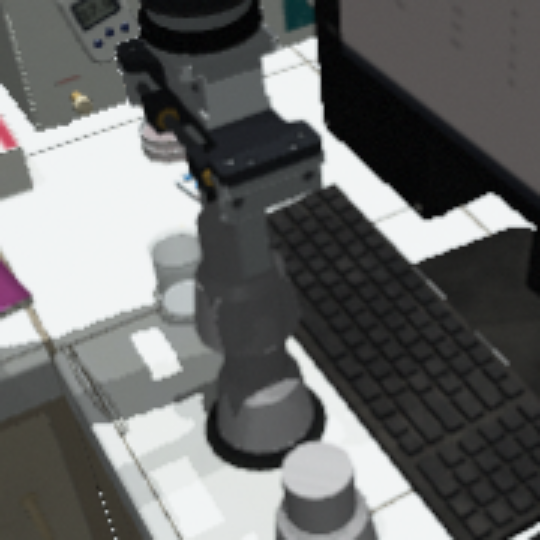

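The crop shows the held cup centred over the mat cup at (262,330), upright. I trim y by 2.5 mm and lower.

Call:
step_arm(
  increments=[
    [[0, 0, 0, 0, -0.06, 0.3, 0.6], [0, 0, 0, 0, 0, 0.4, 0.6], [0, 0, 0, 0, 0, 0.3, 0.6], [0, 0, 0, 0, 0, 0.25, 0.6], [0, 0, 0, 0, 0, 0.1, 0.6]],
  ],
)

```text
clock: 5.7
eef_pos: [460.4, 26.7, 325.5]
eef_rot: [3.142, -0.001, 3.142]
wrist_force: [-0.9, 0.1, -0.6]
finger_gap: 49.3
finger_force: 20.0
```

Call:
step_arm(
  increments=[
    [[0, 0, 0, 0, 0, 0.05, 0.6], [0, 0, 0, 0, 0, 0, 0.6], [0, 0, 0, 0, 0, 0, 0.6]],
  ],
)

```text
clock: 6.0
eef_pos: [460.6, 26.7, 325.1]
eef_rot: [-3.142, 0.001, 3.141]
wrist_force: [-0.2, -0.1, -1.1]
finger_gap: 49.5
finger_force: 20.0
```

Call:
step_arm(
  increments=[
    [[0, 0, 0, 0, 0, 0.08, 0.6], [0, 0, 0, 0, 0, 0.06, 0.6], [0, 0, 0, 0, 0, 0, 0.6], [0, 0, 0, 0, 0, 0, 0.6]],
  ],
)

```text
clock: 6.4
eef_pos: [460.5, 26.7, 319.0]
eef_rot: [-3.142, -0.0, 3.141]
wrist_force: [-0.2, -0.4, -0.6]
finger_gap: 49.4
finger_force: 20.0
```

Call:
step_arm(
  increments=[
    [[0, 0, 0, 0, 0, 0.05, 0.6], [0, 0, 0, 0, 0, 0.04, 0.6], [0, 0, 0, 0, 0, 0, 0.6], [0, 0, 0, 0, 0, 0, 0.6]],
  ],
)

```text
clock: 6.8
eef_pos: [460.8, 26.8, 316.2]
eef_rot: [3.141, 0.002, 3.141]
wrist_force: [-0.1, 1.9, 7.7]
finger_gap: 49.3
finger_force: 20.0
```

Contact at 316 mm with 8 N, matching the expected 317, so it is seated. I release and rise.

Call:
step_arm(
  increments=[
    [[0, 0, 0, 0, 0, 0, -1], [0, 0, 0, 0, 0, 0, -1], [0, 0, 0, 0, 0, 0, -1], [0, 0, 0, 0, 0, 0, -1], [0, 0, 0, 0, 0, 0, -1]],
  ],
)

```text
clock: 7.3
eef_pos: [460.5, 26.7, 315.4]
eef_rot: [-3.142, -0.0, 3.141]
wrist_force: [0.1, 0.0, 0.1]
finger_gap: 86.0
finger_force: 0.0
```

Call:
step_arm(
  increments=[
    [[0, 0, 0, 0, 0, -0.3, -1], [0, 0, 0, 0, 0, -0.6, -1], [0, 0, 0, 0, 0, -0.8, -1], [0, 0, 0, 0, 0, -0.8, -1], [0, 0, 0, 0, 0, 0, -1]],
  ],
)

```text
clock: 7.8
eef_pos: [460.6, 26.7, 420.1]
eef_rot: [-3.141, 0.007, 3.141]
wrist_force: [-0.5, -0.6, -1.2]
finger_gap: 94.2
finger_force: 0.0
```

Call:
step_arm(
  increments=[
    [[0, 0, 0, 0.1, -0.5, 0, -1], [0, 0, 0, 0.1, -0.75, 0, -1], [0, 0, 0, 0.1, -0.75, 0, -1], [0, 0, 0, 0.1, -0.75, 0, -1], [0, 0, 0, 0.1, -0.75, 0, -1]],
  ],
)

```text
clock: 8.3
eef_pos: [440.0, -114.4, 415.5]
eef_rot: [3.142, -0.0, 3.142]
wrist_force: [0.3, 0.5, 0.0]
finger_gap: 93.8
finger_force: 0.0
```

```bash
python3 - <<'E'
from h import *
from cell import manip,optics
print(manip.read_state()["eef_pos"])
for n in("scene","top","wrist"):
    c=optics.camera(n);print(n);tops(c,90,115,box=(400,500,-150,100));tops(c,140,165,box=(400,500,-150,100))
E
```

```text
[ 440.04134716 -114.38635676  415.47084152]
scene
px [265. 217.] n 340 circ 458.8 24.4 r 33.6 zmed 102.8 rgb [61. 62. 63.]
px [286. 257.] n 434 circ 440.6 -113.4 r 25.4 zmed 100.6 rgb [67. 68. 68.]
px [258. 199.] n 200 circ 457.9 25.7 r 25.6 zmed 150.6 rgb [105. 106. 107.]
top
px [312. 265.] n 251 circ 460.2 27.1 r 34.8 zmed 105.0 rgb [79. 77. 80.]
px [313. 262.] n 352 circ 459.6 26.5 r 25.0 zmed 152.7 rgb [131. 127. 131.]
wrist
px [317. 195.] n 1613 circ 440.8 -114.1 r 25.0 zmed 102.3 rgb [87. 86. 86.]
px [431. 204.] n 1296 circ 459.3 25.7 r 33.8 zmed 105.7 rgb [74. 73. 73.]
px [463. 228.] n 2290 circ 460.0 26.5 r 25.6 zmed 153.6 rgb [117. 116. 116.]
```

The stack of two is seated, with its top at 152 mm, centred at (460,26.5). Cup b is directly below the gripper at (440.7,-114).

Call:
step_arm(
  increments=[
    [[0, 0, 0, 0, 0, 0.8, -1], [0, 0, 0, 0, 0, 0.9, -1], [0, 0, 0, 0, 0, 0.8, -1], [0, 0, 0, 0, 0, 0.8, -1], [0, 0, 0, 0, 0, 0.47, -1]],
  ],
)

```text
clock: 8.95
eef_pos: [440.1, -112.2, 262.5]
eef_rot: [3.141, -0.002, -3.141]
wrist_force: [-0.6, -0.4, -0.2]
finger_gap: 94.0
finger_force: 0.0
```

Call:
step_arm(
  increments=[
    [[0, 0, 0, 0, 0, 0, 0.6], [0, 0, 0, 0, 0, 0, 0.6], [0, 0, 0, 0, 0, 0, 0.6], [0, 0, 0, 0, 0, 0, 0.6], [0, 0, 0, 0, 0, 0, 0.6]],
  ],
)

```text
clock: 9.45
eef_pos: [440.6, -113.3, 265.4]
eef_rot: [-3.141, 0.001, 3.141]
wrist_force: [-0.3, 0.4, -1.0]
finger_gap: 57.5
finger_force: 0.0
```

Call:
step_arm(
  increments=[
    [[0, 0, 0, 0, 0, 0, 0.6], [0, 0, 0, 0, 0, 0, 0.6], [0, 0, 0, 0, 0, 0, 0.6], [0, 0, 0, 0, 0, 0, 0.6]],
  ],
)

```text
clock: 9.85
eef_pos: [440.6, -113.4, 265.0]
eef_rot: [-3.141, 0.001, 3.141]
wrist_force: [-0.8, -0.4, 4.8]
finger_gap: 49.8
finger_force: 20.0
```

Call:
step_arm(
  increments=[
    [[0, 0, 0, 0, 0, -0.4, 0.6], [0, 0, 0, 0, 0, -0.8, 0.6], [0, 0, 0, 0, 0, -0.9, 0.6], [0, 0, 0, 0, 0, -0.9, 0.6], [0, 0, 0, 0, 0, -0.9, 0.6]],
  ],
)

```text
clock: 10.35
eef_pos: [440.2, -113.2, 421.8]
eef_rot: [3.141, -0.001, 3.141]
wrist_force: [0.2, -0.1, -1.3]
finger_gap: 49.9
finger_force: 20.0
```

Call:
step_arm(
  increments=[
    [[0, 0, 0, 0, 0, -0.6, 0.6], [0, 0, 0, 0, 0, 0, 0.6], [0, 0, 0, 0, 0, 0, 0.6]],
  ],
)

```text
clock: 10.65
eef_pos: [440.4, -113.3, 443.7]
eef_rot: [3.141, -0.001, 3.141]
wrist_force: [-0.7, -0.1, -2.1]
finger_gap: 49.6
finger_force: 20.0
```

Call:
step_arm(
  increments=[
    [[0, 0, 0, -0.1, 0.5, 0, 0.6], [0, 0, 0, -0.1, 0.7, 0, 0.6], [0, 0, 0, -0.1, 0.8, 0, 0.6], [0, 0, 0, -0.1, 0.8, 0, 0.6], [0, 0, 0, -0.09, 0.7, 0, 0.6]],
  ],
)

```text
clock: 11.15
eef_pos: [460.1, 28.1, 442.6]
eef_rot: [3.141, -0.003, 3.142]
wrist_force: [-0.2, -1.1, -2.0]
finger_gap: 50.1
finger_force: 20.0
```

Call:
step_arm(
  increments=[
    [[0, 0, 0, 0, 0, 0, 0.6], [0, 0, 0, 0, 0, 0, 0.6], [0, 0, 0, 0, 0, 0, 0.6]],
  ],
)

```text
clock: 11.45
eef_pos: [460.1, 26.1, 443.7]
eef_rot: [-3.141, -0.002, 3.141]
wrist_force: [0.2, 0.6, -1.8]
finger_gap: 49.7
finger_force: 20.0
```

Centred over the stack. I lower it towards 363.

Call:
step_arm(
  increments=[
    [[0, 0, 0, 0, 0, 0.4, 0.6], [0, 0, 0, 0, 0, 0.5, 0.6], [0, 0, 0, 0, 0, 0.5, 0.6], [0, 0, 0, 0, 0, 0.3, 0.6], [0, 0, 0, 0, 0, 0.1, 0.6]],
  ],
)

```text
clock: 11.95
eef_pos: [460.0, 26.1, 371.5]
eef_rot: [-3.142, -0.002, 3.14]
wrist_force: [-1.0, 0.4, -1.8]
finger_gap: 49.9
finger_force: 20.0
```

Call:
step_arm(
  increments=[
    [[0, 0, 0, 0, 0, 0.05, 0.6], [0, 0, 0, 0, 0, 0, 0.6], [0, 0, 0, 0, 0, 0, 0.6], [0, 0, 0, 0, 0, 0, 0.6]],
  ],
)

```text
clock: 12.35
eef_pos: [460.2, 26.7, 371.2]
eef_rot: [-3.142, 0.001, 3.141]
wrist_force: [0.7, -0.8, -1.0]
finger_gap: 49.9
finger_force: 20.0
```

Call:
step_arm(
  increments=[
    [[0, 0, 0, 0, 0, 0.08, 0.6], [0, 0, 0, 0, 0, 0.06, 0.6], [0, 0, 0, 0, 0, 0, 0.6], [0, 0, 0, 0, 0, 0, 0.6]],
  ],
)

```text
clock: 12.75
eef_pos: [460.1, 26.7, 365.0]
eef_rot: [-3.142, -0.0, 3.141]
wrist_force: [-0.2, -0.2, -1.5]
finger_gap: 49.8
finger_force: 20.0
```

Call:
step_arm(
  increments=[
    [[0, 0, 0, 0, 0, 0.05, 0.6], [0, 0, 0, 0, 0, 0.03, 0.6], [0, 0, 0, 0, 0, 0, 0.6], [0, 0, 0, 0, 0, 0, 0.6]],
  ],
)

```text
clock: 13.15
eef_pos: [460.2, 26.7, 362.1]
eef_rot: [3.142, 0.001, 3.141]
wrist_force: [0.3, 0.3, 1.9]
finger_gap: 50.0
finger_force: 20.0
```

Contact at 362 mm as predicted. I release, rise and check.

Call:
step_arm(
  increments=[
    [[0, 0, 0, 0, 0, 0, -1], [0, 0, 0, 0, 0, 0, -1], [0, 0, 0, 0, 0, 0, -1], [0, 0, 0, 0, 0, 0, -1], [0, 0, 0, 0, 0, 0, -1]],
  ],
)

```text
clock: 13.65
eef_pos: [460.1, 26.7, 361.8]
eef_rot: [-3.142, -0.0, 3.141]
wrist_force: [0.6, 0.0, -0.8]
finger_gap: 86.2
finger_force: 0.0
```

Call:
step_arm(
  increments=[
    [[0, 0, 0, 0, 0, -0.3, -1], [0, 0, 0, 0, 0, -0.6, -1], [0, 0, 0, 0, 0, -0.8, -1], [0, 0, 0, 0, 0, -0.8, -1], [0, 0, 0, 0, 0, 0, -1]],
  ],
)

```text
clock: 14.15
eef_pos: [459.9, 26.7, 466.6]
eef_rot: [-3.141, 0.007, 3.141]
wrist_force: [0.8, -0.1, -0.2]
finger_gap: 93.9
finger_force: 0.0
```

Call:
step_arm(
  increments=[
    [[0, 0, 0, 0.1, -0.5, 0, -1], [0, 0, 0, 0.1, -0.75, 0, -1], [0, 0, 0, 0.1, -0.75, 0, -1], [0, 0, 0, 0.1, -0.75, 0, -1], [0, 0, 0, 0, 0, 0, -1]],
  ],
)

```text
clock: 14.65
eef_pos: [443.6, -85.5, 461.8]
eef_rot: [-3.141, -0.0, 3.139]
wrist_force: [0.1, 0.5, 0.4]
finger_gap: 93.9
finger_force: 0.0
```

```bash
python3 - <<'E'
from h import *
from cell import manip,optics
print(manip.read_state()["eef_pos"])
for n in("scene","top"):
    c=optics.camera(n);print(n)
    for lo in(45,90,140,185): tops(c,lo,lo+24,box=(400,500,-50,100))
    if n=="scene":cv2.imwrite("pics/s3.png",cv2.resize(c["frame"][100:280,180:360],None,fx=3,fy=3)[...,::-1])
E
```

```text
[443.6144298  -85.53422033 461.75881918]
scene
px [268. 232.] n 197 circ 458.0 21.3 r 38.8 zmed 60.1 rgb [57. 57. 58.]
px [265. 219.] n 217 circ 457.2 23.1 r 38.4 zmed 104.7 rgb [57. 57. 58.]
px [262. 202.] n 350 circ 458.9 24.8 r 33.7 zmed 150.2 rgb [62.  63.  63.5]
px [259. 183.] n 347 circ 458.9 25.5 r 25.5 zmed 196.5 rgb [86. 87. 88.]
top
px [311. 264.] n 224 circ 459.7 26.8 r 34.3 zmed 151.3 rgb [78. 76. 78.]
px [313. 261.] n 388 circ 459.1 26.4 r 25.0 zmed 198.5 rgb [124. 120. 124.]
```

View pics/s3.png

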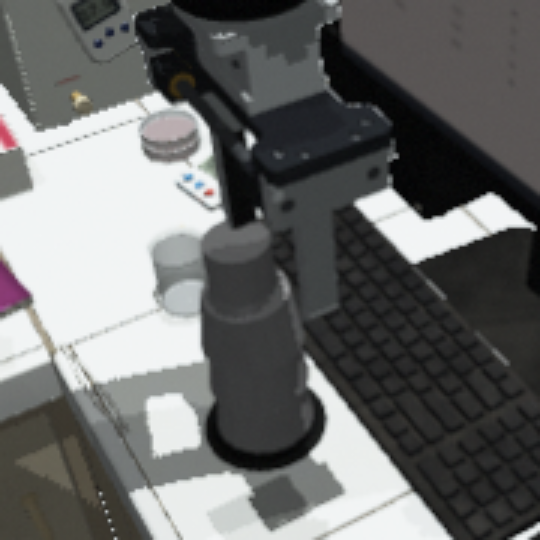

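The crop shows one upright stack of three on the mat, foot at (238,245) and mat at (265,430), clear of the gripper. The top measures about 198 mm, as expected, and its axis is at (459,26.4).

```bash
python3 -c "
from cell import workorder
print(workorder.sign_off())"
```

```text
the job is handed in; nothing more can be done
None
```

I nested both bench cups over the mat cup and handed the job in at about 15 s: the stack stands upright, fully seated (top at 198 mm) and clear of the gripper, though sign-off returned no verdict.

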